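# Move the hinged paper cover to the ticket printer in use

### The arm

A 6-joint arm with a two-finger parallel gripper is mounted at the origin on the work surface. World frame = base frame: x ahead of the robot, y to its left, z up, the work surface at z = 0. Lengths are in mm, angles in degrees, forces in N, time in s.
With the tool pointing down it reaches from about 425 to 1125 mm from the base axis. Payload 14.9 kg.
Tool frame: the origin (TCP) lies at the very end of the fingers, on their centre line; the grasp point (between the pads) lies 19 mm behind it; x points along the fingers, y is the direction in which the jaws open and shut, and the axes are right-handed (so a half turn about x gives the same grasp; the last joint's range is limited). The gripper opens to 91 mm and grips with 3 to 60 N. Pads are 32 mm wide; open, the fingers measure 118 mm over their backs; the gripper's body (76 mm by 178 mm) begins 60 mm behind the grasp point.
Start: joints at [67.191, 21.709, 99.362, -0, 58.929, -1.908], TCP at [249.742, 653.947, 213.932] pointing down, gripper open.
Joint ranges: [-158.91, 158.91], [-42.39, 125.64], [0.06, 152.35], [-60.88, 240.88], [17.5, 164.5], [-176.32, 176.32]. Speed limits (degrees/s): [108.29, 108.29, 136.94, 180, 180, 180].

### API

Orientations are given as [roll, pitch, yaw] about the fixed x, y, z axes, in that order (R = Rz(yaw) Ry(pitch) Rx(roll)).
In Python, from workcell import * gives the robot as it stands.
- The arm moves only by the tool apply_moves, never from a script. Its argument "targets" is a list of rows, each an object with "rotation": the turn, a rotation vector about the tool's x, y, z in degrees, a list of three; "xyz": the shift along the tool's x, y, z in mm, a list of three; "fingers": the opening, from -1 (shut) to 1 (fully open). In form: [{"rotation": [rx, ry, rz], "xyz": [x, y, z], "fingers": fingers}, ...]. A call has exactly 8 rows; each row shifts and turns the commanded pose from where the row before left it, along the tool's axes as they then stand; what a row does not reach is not made up. A row lasts 1/8 s, in which the tool goes at most 62.5 mm and 10.7 degrees, less where a joint would pass 70% of its speed; a pose out of reach is approached as far as the arm can. A call is refused whole if a number of a shift passes 62.5 or a number of a turn 10.7, either way. A call with a gripper value outside its range is refused whole. The fingers move at their own pace and stop on an object; "newtons" is the grip in N (left out, the last holds). Time passes only in rows, so rows that do not move let the fingers close, or fill a call up. It gives the time, the measured TCP pose, the force and the opening at its end, in the units of the state.
- sense(): the state, without advancing time (a new reading comes with each control period).
- get_image(name): name is "side" or "top"; returns the picture (480x640x3 uint8, red, green, blue); there is no depth.
- camera_params(name): a dict with "K" (3x3 intrinsics, pixels), "R" (3x3) and "t" (3): a world point X has camera coordinates R X + t. Camera axes: x right, y down, z forward; pixel columns grow to the right and rows downward; lengths in mm; the calibration is good to about 2 mm. A picture is of the moment at which its call begins. camera_params takes no time and is no camera call.
- job_done(): hands the job in, once; it reports no verdict.
The state is a dict: "t": time; "q": joint angles; "joint_vel": joint speeds; "tau": joint torques, N m; "position": TCP position; "tool_rot": TCP orientation; "wrist_force": force on the tool from outside, world axes, zero at the start; "ft_torque": the same for the moment, N m; "finger_gap": opening from 0.0 (shut) to 1.0 (fully open).
Only numpy, scipy, OpenCV 4.12 (cv2) and the standard library are available. Lean on these libraries where they do the work, as an engineer would, in place of code of your own. Each camera call takes 0.05 s, during which the arm holds its last target.

### The job

Two ticket printers of the same make stand on the counter: the one with no paper in it is out of use but still has its roll cover, and the one with the fresh paper roll has none. Draw the cover's sprung hinge pin by pinching its tab to the fixed lug, lift the cover off the empty printer and refit it over the roll of the other one: fixed stub fully home in its hole, cover lying flat on the printer's top, and the sprung pin snapped right out into its own hole. Work gently: do not force the cover against either printer, and leave the other things on the counter where they are.

Things in the scene. Friction and masses are not known exactly. Their poses are not given: they have to be found in the camera images.
- cover: Loose grey cover with clear window, 90 g: flat panel 114 mm (x) by 120 mm (y), 4 mm thick, and along one edge a round barrel 15 mm thick, 120 mm long. Origin: on the barrel's (hinge) axis, midway; the panel runs to -x from there, its underside 8.5 mm below the axis; y along the hinge, z up.
- stub_tip (a point): Tip of the cover's fixed steel hinge stub, on the hinge axis at y = 66 mm in the cover's frame. The stub is 8 mm in diameter, 6 mm long, the outer 2 mm tapering to 7 mm; the barrel's end behind it (y = 60 mm) is its shoulder.
- nose_tip (a point): Tip of the sprung hinge pin, on the axis at the cover's other end: y = -79 mm in the cover's frame when out, -60 mm (flush with the barrel's end) when fully drawn. Nose 8 mm in diameter, 6 mm long, tapered like the stub; behind it a collar 13 mm in diameter that stops on the cheek.
- lug (a point): Centre of the outer (+y) face of the cover's fixed grey lug, an upright plate on the barrel, 18 mm (x) by 6 mm, reaching 35 mm above the hinge axis. In the cover's frame (0, 16, 20) mm. One half of the pair to pinch. If two fingers close evenly on lug and tab from both sides, the cover slides about 9.5 mm to -y on the deck while the pin is drawn, which takes the stub out of its hole.
- tab (a point): Centre of the outer (-y) face of the pin's steel tab, an upright plate of the lug's size that moves with the pin along a slot in the barrel. In the cover's frame (0, -22, 20) mm with the pin out, (0, -3, 20) fully drawn. Tab and lug measure 38 mm over their outer faces, 19 mm pinched fully together.
- pin (a joint): How far the sprung hinge pin is drawn back towards +y, in m: 0 right out, 0.019 fully drawn. The spring pushes it out with 6 N at 0, 12.6 N fully drawn. A grip of about 25 N holds it drawn and carries the cover. Let go, it springs out; once the nose is in its hole the collar bears on the cheek and pushes the cover to +y.
- printer_spare: The ticket printer out of use, fixed: white housing 200 mm (x) by 176 mm (y), flat top (deck) at z = 120 mm, empty well. Origin: centre of its underside; front faces -x, y to its left, z up. A steel hinge bracket stands on the deck (see spare_hinge). The cover starts here, closed: its origin at (66, 6.5, 128.5) mm, axes parallel to these.
- spare_hinge (a point): Middle of the empty printer's hinge axis, at (66, 0, 128.5) mm in its frame, along y. Bracket: two cheeks, 34 mm (x) by 8 mm, inner faces at y = +67 and -67 mm, to 12 mm above the axis, each with a 10 mm through hole on the axis; at each cheek's inner side a back stop, 18 mm long (y), face 8.3 mm behind (+x) the axis, to 6 mm above it, close behind the barrel.
- printer_live: The ticket printer in use, fixed, housing and frame as printer_spare, with the paper roll in its well and no cover. The cover goes down between the cheeks, pin drawn, with its origin at y = -7 to +1 mm; home, the stub's shoulder against the +y cheek, its origin is at y = 7 mm, z = 128.5 mm, axes parallel to these.
- live_hinge (a point): On the printer in use, at (55, 0, 128.5) mm in its frame. Its hinge bracket is shaped as on the other printer but screwed on through long slots: its hinge axis, with cheeks, holes and back stops, lies anywhere from 2 to 20 mm behind (+x of) this point, at this height, along y. Where exactly must be felt for. The bracket does not move in use.
- roll: Paper roll, 72 mm in diameter, 78 mm long, lying along y in the well of printer_live, wholly below the deck. Origin: under its middle. Leave it there.
- stamp: Bystander: small wooden hand stamp, 34 mm wide, 70 mm tall, standing between the printers.
- stapler: Bystander: desk stapler, 130 mm long, to the left of the printers.
- pin_cup: Bystander: clear cup, 76 mm wide, 75 mm tall, behind the printers.
- pen_pot: Bystander: grey pot with pens, 72 mm wide, pens up to 155 mm tall, to the left of the printers.
- card_terminal: Bystander: card terminal lying flat, 170 by 80 by 20 mm, to the right of the printers.
- spare_roll: Bystander: spare paper roll standing upright, 72 mm wide, 78 mm tall, in front on the right.
- ticket_book: Bystander: book of claim tickets, 200 by 100 by 16 mm, in front on the left.

How it is judged (in metres and radians):
On the way, in this order (a step that is already met when the one before it is completed fails the run):
1. the sprung pin is drawn back with the cover still at the empty printer (value of joint pin above 0.014 m and z of cover in the frame of printer_spare below 0.15 m), for 0.1 s.
2. the cover is lifted clear of the empty printer (z of cover in the frame of printer_spare above 0.165 m), for 0.1 s.
At the end, for the whole second after the job is handed in: Cover hung on the printer with the roll, in its frame: origin at y 4.5 to 9 mm, x 55.5 to 76.5 mm, z 126 to 131 mm; flat within 0.05 rad, square within 0.06 rad; sprung pin out to within 3 mm; at rest; the roll still in its well (y of cover in the frame of printer_live between 0.0045 and 0.009 m and x of cover in the frame of printer_live between 0.0555 and 0.0765 m and z of cover in the frame of printer_live between 0.126 and 0.131 m and angle between cover's own z axis and vertical below 0.05 rad and angle between the x axis of cover and the x axis of printer_live, either way round below 0.06 rad and value of joint pin below 0.003 m and linear speed of cover below 0.02 m/s and z of roll in the frame of printer_live below 0.06 m); the robot touches nothing.
It fails at once if the cover is forced against the empty printer with more than 25 N (contact force between cover and printer_spare above 25 N).
It fails at once if the cover is forced against the printer in use with more than 25 N (contact force between cover and printer_live above 25 N).
It fails at once if a bystander is moved by more than 30 mm (distance of any of stamp, stapler, pin_cup, pen_pot, card_terminal, spare_roll, ticket_book from where it was at the start of the episode above 0.03 m).
It also fails if it takes over 51 s, if anything falls off the work surface, if the arm or the gripper's body presses on something with over 40 N, if the wrist force passes 120 N, or if a joint passes its speed limit or range.

## Working session

There is one attempt and no reset: what is moved stays moved. The work goes in short steps, Python scripts to look and compute and a tool call to move; the robot and the scene stay as the last step left them, time stands still between calls to the robot, and variables do not carry over. Pictures are saved under pics/ and viewed, and the job is handed in when it is done.

Besides the shell and the picture viewer there is one more tool, called after "Request:" in YAML: its name, and indented under it one key for each argument. apply_moves: Moves the arm, as the interface text tells. Its arguments: {"type":"object","properties":{"targets":{"type":"array","items":{"type":"object","properties":{"rotation":{"type":"array","items":{"type":"number"}},"xyz":{"type":"array","items":{"type":"number"}},"fingers":{"type":"number"}}}},"newtons":{"type":"number"}},"required":["targets"]}

```bash
ls; mkdir -p pics
python3 - <<'E'
from workcell import *
import cv2
print(sense())
for n in("side","top"):
    im=get_image(n); cv2.imwrite(f"pics/{n}0.png",im[:,:,::-1]); p=camera_params(n); print(n,p)
E
```

```text
pics
{'t': 0.0, 'q': array([ 6.71925733e+01,  2.17379820e+01,  9.93962511e+01, -1.88115840e-05,
        5.89288697e+01, -1.90683999e+00]), 'joint_vel': array([ 0.10250224,  0.01102022, -0.03597999,  0.04701027, -0.07617483,
       -0.07313217]), 'tau': array([-1.02071564e-03, -7.63726115e+01, -4.34358108e+01,  6.51228684e-02,
        4.25355148e-02, -2.46627610e-05]), 'position': array([249.55909977, 653.57017979, 213.2892124 ]), 'tool_rot': array([ -91.89221983,   89.9368972 , -112.79279678]), 'wrist_force': array([-0.19717843,  0.09876355, -0.69587511]), 'ft_torque': array([ 0.02979097,  0.01453457, -0.04361484]), 'finger_gap': 1.0003700249196932}
side {'K': array([[463.88491878,   0.        , 317.64325262],
       [  0.        , 463.88491878, 240.06725623],
       [  0.        ,   0.        ,   1.        ]]), 'R': array([[ 0.92204283, -0.38694546, -0.01049908],
       [-0.27449039, -0.63447085, -0.72256609],
       [ 0.27293231,  0.66911879, -0.69122211]]), 't': array([-474.55767944,  217.67495785,  989.27167404])}
top {'K': array([[530.58734572,   0.        , 321.06439964],
       [  0.        , 530.58734572, 239.08217131],
       [  0.        ,   0.        ,   1.        ]]), 'R': array([[ 0.0872423 , -0.99617263,  0.00537254],
       [-0.97098491, -0.08623937, -0.22304951],
       [ 0.22265914,  0.0142427 , -0.97479231]]), 't': array([ -58.50750806,  536.63816447, 1508.04142709])}
```

View pics/side0.png

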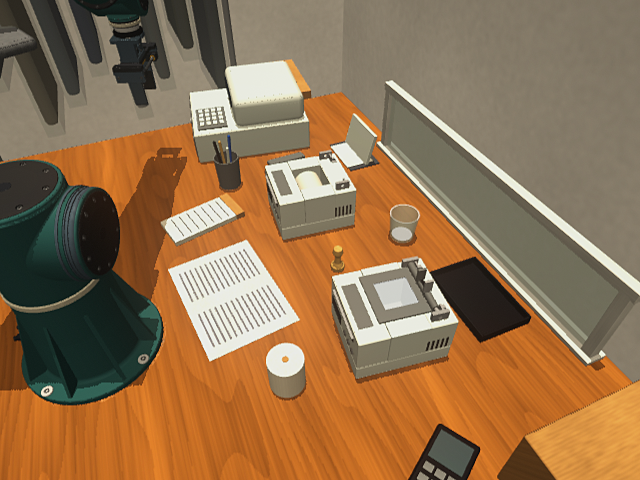

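View pics/top0.png

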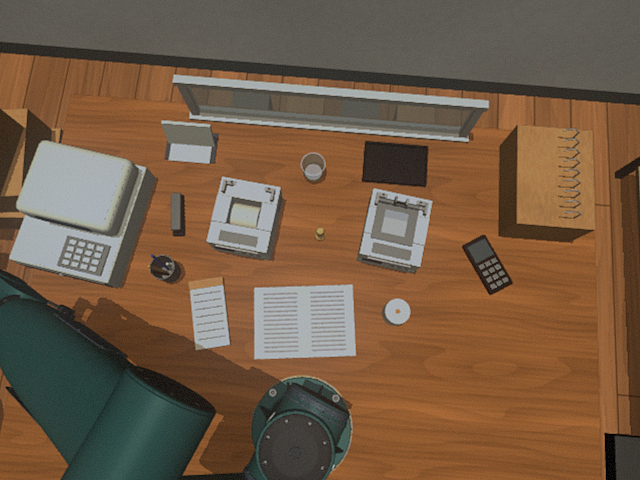

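The side view shows the live printer at about (310,195) with the roll, and the spare printer with the cover at (395,315). In the top view they are at (245,215) and (397,230). I'll zoom in on both.

Run:
```python
import cv2,numpy as np
t=cv2.imread("pics/top0.png"); s=cv2.imread("pics/side0.png")
a=cv2.resize(t[170:280,345:445],None,fx=5,fy=5,interpolation=cv2.INTER_CUBIC)
b=cv2.resize(t[165:265,200:290],None,fx=5,fy=5,interpolation=cv2.INTER_CUBIC)
h=max(a.shape[0],b.shape[0]); 
b=cv2.copyMakeBorder(b,0,h-b.shape[0],0,0,0)
c=np.hstack([b,a]);print(c.shape);cv2.imwrite("pics/z1.png",c[:, :] if c.shape[1]<=800 else cv2.resize(c,None,fx=.84,fy=.84))
cv2.imwrite("pics/z2.png",cv2.resize(s[240:390,320:470],None,fx=4,fy=4,interpolation=cv2.INTER_CUBIC))
cv2.imwrite("pics/z3.png",cv2.resize(s[140:250,255:365],None,fx=5,fy=5,interpolation=cv2.INTER_CUBIC))
cv2.imwrite("pics/za.png",a);cv2.imwrite("pics/zb.png",b)
```

```text
(550, 950, 3)
```

View pics/za.png

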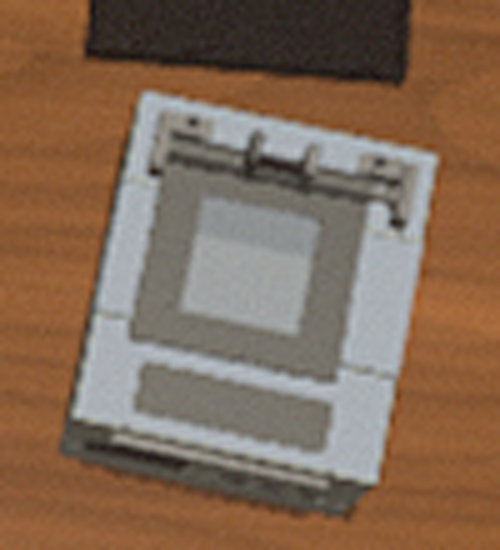

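View pics/zb.png

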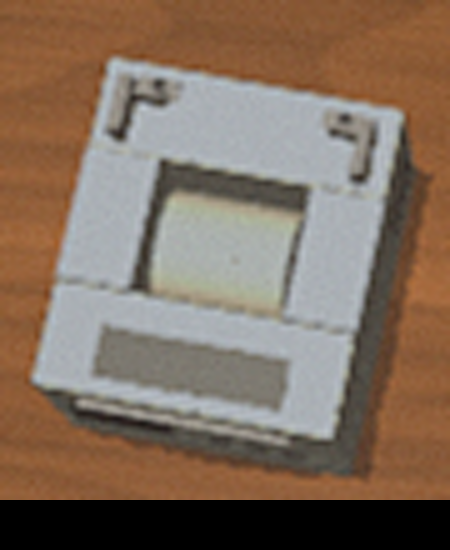

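View pics/z2.png

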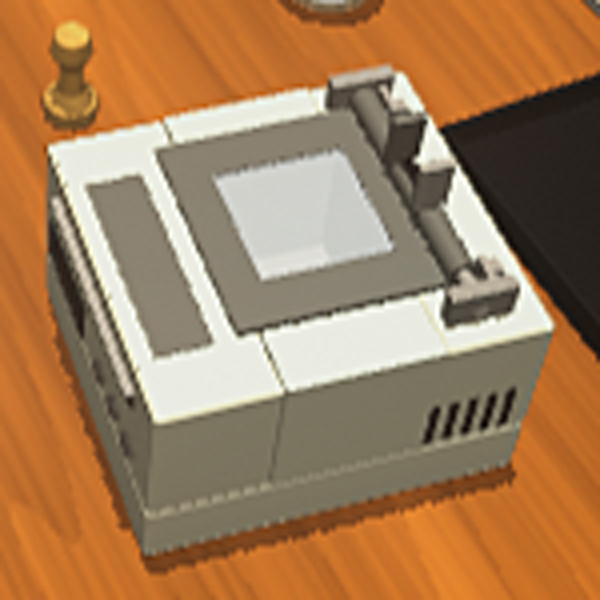

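View pics/z3.png

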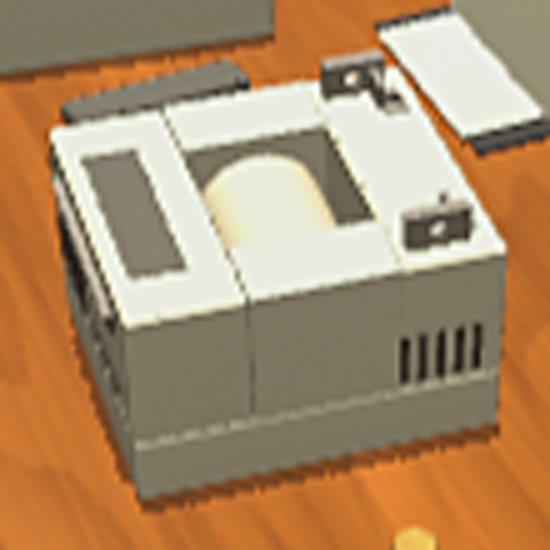

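Both printers are yawed slightly clockwise, and all the deck corners are visible. I'll refine the deck edges to sub-pixel, intersect them to get corners, cast rays to z=120, and check the sizes against 200x176.

```bash
cat > h.py <<'E'
import numpy as np,cv2
from workcell import *
def ray(cam,uv,z):
    p=camera_params(cam);K,R,t=p["K"],p["R"],p["t"]
    c=-R.T@t; d=R.T@np.linalg.inv(K)@np.array([uv[0],uv[1],1.]); s=(z-c[2])/d[2]; return c+s*d
def proj(cam,X):
    p=camera_params(cam);x=p["K"]@(p["R"]@np.asarray(X,float)+p["t"]);return x[:2]/x[2]
def tri(uv1,uv2):
    A=[];b=[]
    for cam,uv in(("side",uv1),("top",uv2)):
        p=camera_params(cam);P=p["K"]@np.c_[p["R"],p["t"]]
        for i in(0,1):
            r=uv[i]*P[2]-P[i];A.append(r[:3]/np.linalg.norm(r[:3]));b.append(-r[3]/np.linalg.norm(r[:3]))
    return np.linalg.lstsq(np.array(A),np.array(b),rcond=None)[0]
def edge(g,a,b,w=4,n=60,lo=.1,hi=.9):
    a=np.array(a,float);b=np.array(b,float);d=(b-a)/np.linalg.norm(b-a);nn=np.array([-d[1],d[0]])
    o=np.arange(-w,w+.01,.2);pts=[]
    for s in np.linspace(lo,hi,n):
        q=a+s*(b-a)+o[:,None]*nn
        v=cv2.remap(g,q[:,0].astype('f4')[None],q[:,1].astype('f4')[None],cv2.INTER_LINEAR)[0].astype(float)
        gr=np.abs(np.gradient(cv2.GaussianBlur(v[None],(0,0),2.)[0]))
        k=gr.argmax()
        if 2<k<len(o)-3: pts.append(a+s*(b-a)+o[k]*nn)
    pts=np.array(pts,'f4');vx,vy,x,y=cv2.fitLine(pts,cv2.DIST_HUBER,0,.01,.01).ravel()
    r=(pts-[x,y])@np.array([-vy,vx]);
    return np.array([x,y]),np.array([vx,vy]),np.median(abs(r)),len(pts)
def isect(l,m):
    s=np.linalg.solve(np.c_[l[1],-m[1]],m[0]-l[0]);return l[0]+s[0]*l[1]
def quad(g,c):
    L=[edge(g,c[i],c[(i+1)%4]) for i in range(4)]
    return np.array([isect(L[i-1],L[i]) for i in range(4)]),[round(float(l[2]),2) for l in L]
def pose2(corners,model):
    A=np.array(corners)[:,:2];M=np.array(model,float);ca=A.mean(0);cm=M.mean(0)
    H=(M-cm).T@(A-ca);th=np.arctan2(H[0,1]-H[1,0],H[0,0]+H[1,1])
    R=np.array([[np.cos(th),-np.sin(th)],[np.sin(th),np.cos(th)]]);t=ca-R@cm
    return t,np.degrees(th),A-(M@R.T+t)
E
cat > m.py <<'E'
from h import *
M=[[-100,88],[-100,-88],[100,-88],[100,88]] #FL FR BR BL
C={("spare","top"):[(359.4,253.6),(420.6,267),(432.6,201),(373.6,188.4)],
("live","top"):[(206.6,242),(266.6,252.6),(280.6,187),(222,176.6)],
("spare","side"):[(332.5,277),(358,345.5),(458.2,321.2),(420.5,258)],
("live","side"):[(265.4,166),(281,205.4),(356,190),(333,153.6)]}
for (n,cam),c in C.items():
    g=cv2.cvtColor(cv2.imread(f"pics/{cam}0.png"),cv2.COLOR_BGR2GRAY)
    q,r=quad(g,c)
    W=[ray(cam,u,120.) for u in q]
    t,th,e=pose2(W,M)
    print(n,cam,q.round(1).tolist(),r,"\n  t",t.round(1),"yaw",th.round(2),"err",e.round(1).tolist())
E
python3 m.py
```

```text
spare top [[358.20001220703125, 256.79998779296875], [419.70001220703125, 268.1000061035156], [432.6000061035156, 200.39999389648438], [372.79998779296875, 187.6999969482422]] [0.58, 0.16, 0.02, 0.06] 
  t [ 578.3 -222. ] yaw -7.28 err [[-5.8, 1.3], [-0.7, 1.4], [2.8, -1.5], [3.7, -1.2]]
live top [[204.89999389648438, 244.1999969482422], [265.70001220703125, 254.6999969482422], [280.6000061035156, 186.6999969482422], [221.1999969482422, 175.8000030517578]] [0.38, 0.14, 0.09, 0.18] 
  t [577.6 216.9] yaw -5.49 err [[-4.1, 0.5], [-2.2, 0.7], [2.8, -1.1], [3.5, -0.1]]
spare side [[331.20001220703125, 275.70001220703125], [358.29998779296875, 345.79998779296875], [459.1000061035156, 321.6000061035156], [419.3999938964844, 256.20001220703125]] [0.11, 0.11, 0.17, 0.24] 
  t [ 581.2 -223.1] yaw -7.42 err [[1.1, -0.7], [0.1, 0.0], [-0.7, -0.9], [-0.5, 1.5]]
live side [[264.0, 165.1999969482422], [279.6000061035156, 205.0], [355.6000061035156, 189.8000030517578], [334.0, 152.3000030517578]] [0.12, 0.17, 0.24, 0.26] 
  t [580.  214.5] yaw -5.78 err [[0.9, -0.1], [1.1, -1.0], [-2.3, -0.4], [0.3, 1.5]]
```

In the top view the front-edge fit latched onto the front lip (4-6 mm residual). I'll repeat with a tighter band.

```bash
sed -i 's/w=4,n=60/w=2,n=60/' h.py; python3 m.py
```

```text
spare top [[359.0, 252.89999389648438], [420.0, 266.20001220703125], [432.6000061035156, 200.39999389648438], [372.79998779296875, 187.60000610351562]] [0.01, 0.16, 0.03, 0.07] 
  t [ 582.5 -222.6] yaw -7.7 err [[0.5, -0.3], [1.1, 0.4], [-0.8, -0.2], [-0.8, 0.2]]
live top [[205.8000030517578, 240.89999389648438], [266.20001220703125, 252.5], [280.6000061035156, 186.6999969482422], [221.3000030517578, 175.89999389648438]] [0.08, 0.14, 0.09, 0.22] 
  t [581.5 216.4] yaw -5.7 err [[1.3, -0.7], [0.5, 0.2], [-0.8, -0.2], [-1.0, 0.6]]
spare side [[331.29998779296875, 276.1000061035156], [358.29998779296875, 345.79998779296875], [458.70001220703125, 321.5], [419.79998779296875, 256.6000061035156]] [0.11, 0.18, 0.15, 0.06] 
  t [ 581.1 -223.6] yaw -7.48 err [[1.0, -1.3], [0.3, 0.4], [-1.0, 0.1], [-0.3, 0.8]]
live side [[263.8999938964844, 165.39999389648438], [279.6000061035156, 205.0], [356.20001220703125, 189.6999969482422], [333.79998779296875, 152.39999389648438]] [0.01, 0.17, 0.09, 0.19] 
  t [580.1 214.2] yaw -5.52 err [[0.7, -0.2], [0.7, -0.3], [-1.2, -0.7], [-0.2, 1.2]]
```

Both views agree to about 2 mm, and sizes fit within about 1 mm. The spare is at (581.8,-223.1) with yaw -7.6°, and the live at (580.8,215.3) with yaw -5.6°. Next I'll check the hinge features and work out the approach.

```bash
cat >> h.py <<'E'
from scipy.spatial.transform import Rotation as Ro
P={"spare":(np.array([581.8,-223.1]),-7.6),"live":(np.array([580.8,215.3]),-5.6)}
def w(n,p):
    t,a=P[n];a=np.radians(a);R=np.array([[np.cos(a),-np.sin(a)],[np.sin(a),np.cos(a)]])
    return np.r_[t+R@np.array(p[:2],float),p[2]]
def loc(n,X):
    t,a=P[n];a=np.radians(a);R=np.array([[np.cos(a),-np.sin(a)],[np.sin(a),np.cos(a)]])
    return np.r_[R.T@(np.array(X[:2])-t),X[2]]
def plan(n,p,flip=1):
    s=sense();R=Ro.from_euler('xyz',s["tool_rot"],degrees=True).as_matrix()
    a=np.radians(P[n][1]);y=flip*np.array([-np.sin(a),np.cos(a),0]);x=np.array([0,0,-1.]);D=np.c_[x,y,np.cross(x,y)]
    d=w(n,p)-s["position"]
    print("t",round(s["t"],2),"pos",s["position"].round(2),"loc",loc(n,s["position"]).round(2),"F",s["wrist_force"].round(1),"gap mm",round(91*s["finger_gap"],1))
    print(" shift tool",(R.T@d).round(2)," rotvec tool",Ro.from_matrix(R.T@D).as_rotvec(degrees=True).round(2)," shift in aligned",(D.T@d).round(2),"F aligned printer",np.round((Ro.from_euler('z',P[n][1],degrees=True).as_matrix().T@s["wrist_force"]),1))
    return R
E
python3 - <<'E'
from h import *
for f in(1,-1): R=plan("spare",(66,3.5,180),f)
print(R.round(3))
for n,uv,z in(("live hole -y",(437,230),128.5),("live hole +y",(352,78),128.5)):
    u=((uv[0]+.5)/5-.5+255,(uv[1]+.5)/5-.5+140);print(n,loc("live",ray("side",u,z)).round(1))
# live cheeks ends in top, zb: +y cheek front (118,138) top face z=140.5; back (118,78); -y cheek front(360,180) back (368,118)
for uv in((118,138),(122,76),(360,180),(372,118)):
    u=((uv[0]+.5)/5-.5+200,(uv[1]+.5)/5-.5+165);print("live cheek",loc("live",ray("top",u,140.5)).round(1))
for nm,uv in(("lug top",(258,133)),("tab top",(312,147))):
    u=((uv[0]+.5)/5-.5+345,(uv[1]+.5)/5-.5+170);print(nm,loc("spare",ray("top",u,163.5)).round(1))
for nm,uv in(("lug top",(407,112)),("tab top",(433,168))):
    u=((uv[0]+.5)/4-.5+320,(uv[1]+.5)/4-.5+240);print(nm,loc("spare",ray("side",u,163.5)).round(1))
E
```

```text
t 0.1 pos [249.6  653.61 213.39] loc [-445.23  825.07  213.39] F [ 0.1 -0.  -1.3] gap mm 91.2
 shift tool [  34.01 -681.9   686.53]  rotvec tool [-1.33e+01 -1.00e-02  6.00e-02]  shift in aligned [  33.39 -821.57  511.23] F aligned printer [ 0.1 -0.  -1.3]
t 0.1 pos [249.6  653.61 213.39] loc [-445.23  825.07  213.39] F [ 0.1 -0.  -1.3] gap mm 91.2
 shift tool [  34.01 -681.9   686.53]  rotvec tool [1.667e+02 8.000e-02 1.000e-02]  shift in aligned [  33.39  821.57 -511.23] F aligned printer [ 0.1 -0.  -1.3]
[[-0.     0.357  0.934]
 [-0.001  0.934 -0.357]
 [-1.    -0.001 -0.   ]]
live hole -y [ 66.2 -73.4 128.5]
live hole +y [ 67.4  70.  128.5]
live cheek [ 46.5  67.8 140.5]
live cheek [ 83.3  73.9 140.5]
live cheek [ 47.6 -73.2 140.5]
live cheek [ 85.2 -72.3 140.5]
lug top [ 74.3  20.8 163.5]
tab top [ 72.9 -10.4 163.5]
lug top [ 65.8  22.2 163.5]
tab top [ 62.6 -14.8 163.5]
```

Features match (lug and tab at about y 20 and -13). The live hinge axis looks to be at local x≈66-67. Moving over now.

Request:
apply_moves:
  targets:
    - {"rotation": [-6.65, 0, 0], "xyz": [0, 0, 0], "fingers": 0.32}
    - {"rotation": [-6.65, 0, 0], "xyz": [0, 0, 0], "fingers": 0.32}
    - {"rotation": [0, 0, 0], "xyz": [0, -41, 25.5], "fingers": 0.32}
    - {"rotation": [0, 0, 0], "xyz": [0, -41, 25.5], "fingers": 0.32}
    - {"rotation": [0, 0, 0], "xyz": [0, -41, 25.5], "fingers": 0.32}
    - {"rotation": [0, 0, 0], "xyz": [0, -41, 25.5], "fingers": 0.32}
    - {"rotation": [0, 0, 0], "xyz": [0, -41, 25.5], "fingers": 0.32}
    - {"rotation": [0, 0, 0], "xyz": [0, -41, 25.5], "fingers": 0.32}
  newtons: 30

```text
t: 1.1
position: [369.2, 388.3, 213.8]
tool_rot: [-122.6, 90.0, -130.2]
wrist_force: [0.8, 0.2, -0.9]
finger_gap: 0.661
```

Request:
apply_moves:
  targets:
    - {"rotation": [0, 0, 0], "xyz": [0, -45, 28], "fingers": 0.32}
    - {"rotation": [0, 0, 0], "xyz": [0, -45, 28], "fingers": 0.32}
    - {"rotation": [0, 0, 0], "xyz": [0, -45, 28], "fingers": 0.32}
    - {"rotation": [0, 0, 0], "xyz": [0, -45, 28], "fingers": 0.32}
    - {"rotation": [0, 0, 0], "xyz": [0, -45, 28], "fingers": 0.32}
    - {"rotation": [0, 0, 0], "xyz": [0, -45, 28], "fingers": 0.32}
    - {"rotation": [0, 0, 0], "xyz": [0, -45, 28], "fingers": 0.32}
    - {"rotation": [0, 0, 0], "xyz": [0, -45, 28], "fingers": 0.32}

```text
t: 2.1
position: [543.6, 1.6, 213.9]
tool_rot: [158.0, 90.0, 150.4]
wrist_force: [1.2, 1.1, 1.1]
finger_gap: 0.661
```

```bash
python3 -c "
from h import *
plan('spare',(66,3.5,180))"
```

```text
t 2.1 pos [543.63   1.65 213.87] loc [-67.56 217.72 213.87] F [1.2 1.1 1.1] gap mm 60.1
 shift tool [  33.85 -214.2   133.6 ]  rotvec tool [-0.01 -0.   -0.  ]  shift in aligned [  33.87 -214.22  133.56] F aligned printer [1.1 1.3 1.1]
```

Request:
apply_moves:
  targets:
    - {"rotation": [0, 0, 0], "xyz": [0, -45, 28], "fingers": 0.32}
    - {"rotation": [0, 0, 0], "xyz": [0, -45, 28], "fingers": 0.32}
    - {"rotation": [0, 0, 0], "xyz": [0, -45, 28], "fingers": 0.32}
    - {"rotation": [0, 0, 0], "xyz": [0, -45, 28], "fingers": 0.32}
    - {"rotation": [0, 0, 0], "xyz": [10, -24, 15], "fingers": 0.32}
    - {"rotation": [0, 0, 0], "xyz": [10, -10.2, 6.6], "fingers": 0.32}
    - {"rotation": [0, 0, 0], "xyz": [10, 0, 0], "fingers": 0.32}
    - {"rotation": [0, 0, 0], "xyz": [3.9, 0, 0], "fingers": 0.32}

```text
t: 3.1
position: [646.6, -225.4, 179.0]
tool_rot: [163.9, 89.9, 156.4]
wrist_force: [-0.6, -0.2, -0.5]
finger_gap: 0.66
```

Run:
```python
from h import *
plan('spare',(66,3.5,139))
s=get_image("side");t=get_image("top")
a=cv2.resize(s[200:340,350:500],(600,560),interpolation=cv2.INTER_CUBIC)
cv2.imwrite("pics/g1.png",a[:,:,::-1])
cv2.imwrite("pics/g2.png",cv2.resize(t[170:280,345:445],None,fx=5,fy=5,interpolation=cv2.INTER_CUBIC)[:,:,::-1])
```

```text
t 3.1 pos [ 646.59 -225.35  178.99] loc [ 64.52   6.34 178.99] F [-0.6 -0.2 -0.5] gap mm 60.1
 shift tool [39.99 -2.86  1.54]  rotvec tool [ 0.04 -0.09 -0.03]  shift in aligned [39.99 -2.84  1.48] F aligned printer [-0.6 -0.3 -0.5]
```

View pics/g1.png

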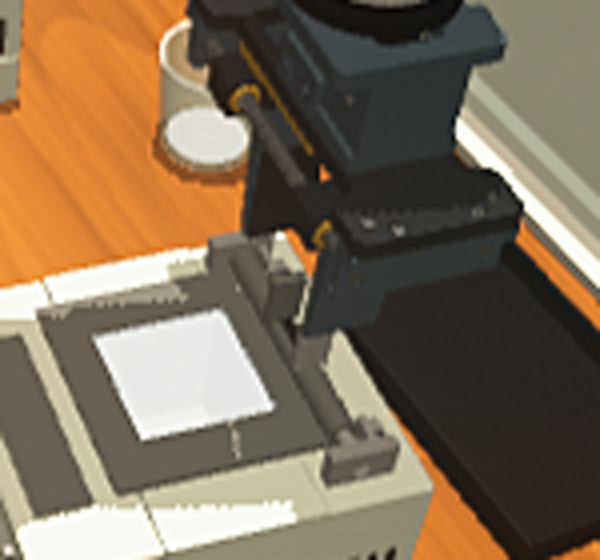

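The fingers hover over the lug and tab, straddling them, with the near finger at about (340,300) in the crop and the tab at (313,345). Correcting the residual and descending.

Request:
apply_moves:
  targets:
    - {"rotation": [0, 0, 0], "xyz": [0, 0, 0], "fingers": 0.32}
    - {"rotation": [0, 0, 0], "xyz": [0, 0, 0], "fingers": 0.32}
    - {"rotation": [0, 0, 0], "xyz": [5, 0, 0], "fingers": 0.32}
    - {"rotation": [0, 0, 0], "xyz": [5, 0, 0], "fingers": 0.32}
    - {"rotation": [0, 0, 0], "xyz": [2, 0, 0], "fingers": 0.32}
    - {"rotation": [0, 0, 0], "xyz": [0, 0, 0], "fingers": 0.32}
    - {"rotation": [0, 0, 0], "xyz": [0, 0, 0], "fingers": 0.32}
    - {"rotation": [0, 0, 0], "xyz": [0, 0, 0], "fingers": 0.32}

```text
t: 4.2
position: [647.4, -226.6, 168.2]
tool_rot: [-16.2, 90.0, -23.8]
wrist_force: [0.2, -0.6, 0.0]
finger_gap: 0.66
```

Run:
```python
from h import *
plan('spare',(66,3.5,139))
```

```text
t 4.2 pos [ 647.43 -226.62  168.18] loc [ 65.52   5.19 168.18] F [ 0.2 -0.6  0. ] gap mm 60.1
 shift tool [29.18 -1.69  0.47]  rotvec tool [-0.    0.01  0.  ]  shift in aligned [29.18 -1.69  0.48] F aligned printer [ 0.3 -0.6  0. ]
```

Request:
apply_moves:
  targets:
    - {"rotation": [0, 0, 0], "xyz": [5, -1.7, 0.5], "fingers": 0.32}
    - {"rotation": [0, 0, 0], "xyz": [6, 0, 0], "fingers": 0.32}
    - {"rotation": [0, 0, 0], "xyz": [6, 0, 0], "fingers": 0.32}
    - {"rotation": [0, 0, 0], "xyz": [6, 0, 0], "fingers": 0.32}
    - {"rotation": [0, 0, 0], "xyz": [5, 0, 0], "fingers": 0.32}
    - {"rotation": [0, 0, 0], "xyz": [0.7, 0, 0], "fingers": 0.32}
    - {"rotation": [0, 0, 0], "xyz": [0, 0, 0], "fingers": 0.32}
    - {"rotation": [0, 0, 0], "xyz": [0, 0, 0], "fingers": 0.32}

```text
t: 5.2
position: [647.8, -228.4, 139.6]
tool_rot: [-14.2, 90.0, -21.8]
wrist_force: [-0.3, 0.8, -0.3]
finger_gap: 0.661
```

Run:
```python
from h import *
plan('spare',(66,3.5,139))
s=get_image("side");t=get_image("top")
cv2.imwrite("pics/g3.png",cv2.resize(s[200:340,350:500],(600,560),interpolation=cv2.INTER_CUBIC)[:,:,::-1])
```

```text
t 5.2 pos [ 647.78 -228.39  139.59] loc [ 66.1    3.49 139.59] F [-0.3  0.8 -0.3] gap mm 60.1
 shift tool [ 0.59  0.01 -0.1 ]  rotvec tool [-0.    0.02  0.01]  shift in aligned [ 0.59  0.01 -0.1 ] F aligned printer [-0.4  0.8 -0.3]
```

View pics/g3.png

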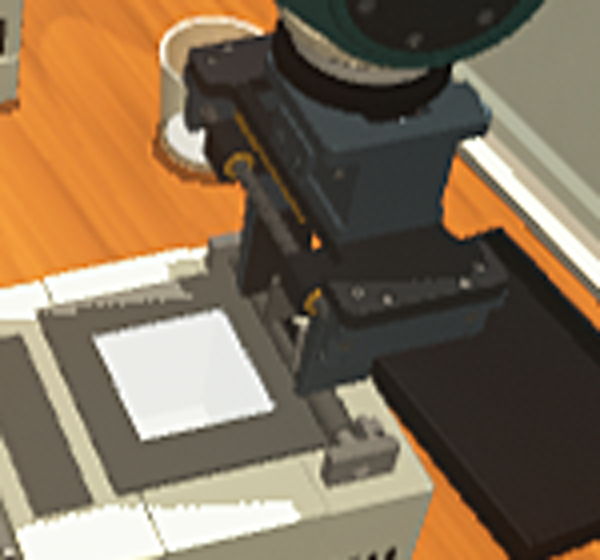

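Both fingers straddle lug and tab just above the barrel. I'll close gradually.

Request:
apply_moves:
  targets:
    - {"rotation": [0, 0, 0], "xyz": [0, 0, 0], "fingers": 0.0}
    - {"rotation": [0, 0, 0], "xyz": [0, 0, 0], "fingers": -0.15}
    - {"rotation": [0, 0, 0], "xyz": [0, 0, 0], "fingers": -0.25}
    - {"rotation": [0, 0, 0], "xyz": [0, 0, 0], "fingers": -0.35}
    - {"rotation": [0, 0, 0], "xyz": [0, 0, 0], "fingers": -0.45}
    - {"rotation": [0, 0, 0], "xyz": [0, 0, 0], "fingers": -0.55}
    - {"rotation": [0, 0, 0], "xyz": [0, 0, 0], "fingers": -0.65}
    - {"rotation": [0, 0, 0], "xyz": [0, 0, 0], "fingers": -1}
  newtons: 30

```text
t: 6.3
position: [647.7, -228.4, 139.4]
tool_rot: [-24.7, 90.0, -32.3]
wrist_force: [-0.4, 1.0, 1.8]
finger_gap: 0.205
```

Request:
apply_moves:
  targets:
    - {"rotation": [0, 0, 0], "xyz": [0, 0, 0], "fingers": -1}
    - {"rotation": [0, 0, 0], "xyz": [0, 0, 0], "fingers": -1}
    - {"rotation": [0, 0, 0], "xyz": [0, 0, 0], "fingers": -1}
    - {"rotation": [0, 0, 0], "xyz": [0, 0, 0], "fingers": -1}
    - {"rotation": [0, 0, 0], "xyz": [0, 0, 0], "fingers": -1}
    - {"rotation": [0, 0, 0], "xyz": [0, 0, 0], "fingers": -1}
    - {"rotation": [0, 0, 0], "xyz": [0, 0, 0], "fingers": -1}
    - {"rotation": [0, 0, 0], "xyz": [0, 0, 0], "fingers": -1}

```text
t: 7.3
position: [647.7, -228.3, 139.4]
tool_rot: [-18.3, 90.0, -25.9]
wrist_force: [0.6, 1.4, 4.1]
finger_gap: 0.204
```

Run:
```python
from h import *
plan('spare',(66,3.5,139))
s=get_image("side");t=get_image("top")
cv2.imwrite("pics/g4.png",cv2.resize(s[200:340,350:500],(600,560),interpolation=cv2.INTER_CUBIC)[:,:,::-1])
```

```text
t 7.3 pos [ 647.66 -228.33  139.38] loc [ 65.97   3.52 139.38] F [0.6 1.4 4.1] gap mm 18.5
 shift tool [ 0.38 -0.02  0.03]  rotvec tool [0. 0. 0.]  shift in aligned [ 0.38 -0.02  0.03] F aligned printer [0.4 1.5 4.1]
```

View pics/g4.png

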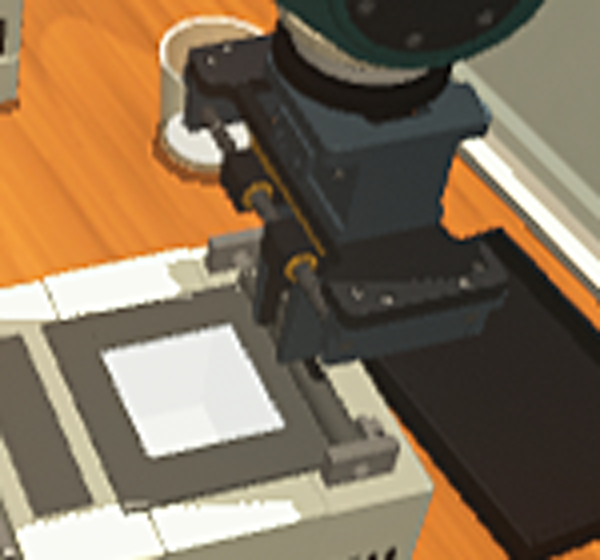

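Gap is 19 mm, so the pin is fully drawn and the cover has slid to -y as expected. Lifting straight up, slowly at first.

Request:
apply_moves:
  targets:
    - {"rotation": [0, 0, 0], "xyz": [-0.7, 0, 0], "fingers": -1}
    - {"rotation": [0, 0, 0], "xyz": [-1.5, 0, 0], "fingers": -1}
    - {"rotation": [0, 0, 0], "xyz": [-2.5, 0, 0], "fingers": -1}
    - {"rotation": [0, 0, 0], "xyz": [-3, 0, 0], "fingers": -1}
    - {"rotation": [0, 0, 0], "xyz": [-4, 0, 0], "fingers": -1}
    - {"rotation": [0, 0, 0], "xyz": [-4, 0, 0], "fingers": -1}
    - {"rotation": [0, 0, 0], "xyz": [-4, 0, 0], "fingers": -1}
    - {"rotation": [0, 0, 0], "xyz": [-5, 0, 0], "fingers": -1}

```text
t: 8.4
position: [647.6, -228.3, 164.3]
tool_rot: [167.7, 90.0, 160.1]
wrist_force: [0.1, -0.1, -0.8]
finger_gap: 0.202
```

Request:
apply_moves:
  targets:
    - {"rotation": [0, 0, 0], "xyz": [-6, 0, 0], "fingers": -1}
    - {"rotation": [0, 0, 0], "xyz": [-8, 0, 0], "fingers": -1}
    - {"rotation": [0, 0, 0], "xyz": [-10, 0, 0], "fingers": -1}
    - {"rotation": [0, 0, 0], "xyz": [-10, 0, 0], "fingers": -1}
    - {"rotation": [0, 0, 0], "xyz": [-10, 0, 0], "fingers": -1}
    - {"rotation": [0, 0, 0], "xyz": [-6, 0, 0], "fingers": -1}
    - {"rotation": [0, 0, 0], "xyz": [0, 0, 0], "fingers": -1}
    - {"rotation": [0, 0, 0], "xyz": [0, 0, 0], "fingers": -1}

```text
t: 9.4
position: [647.4, -228.3, 213.7]
tool_rot: [168.9, 90.0, 161.3]
wrist_force: [0.3, -0.6, -2.1]
finger_gap: 0.201
```

Run:
```python
from h import *
plan('live',(53,3.5,200))
s=get_image("side");t=get_image("top")
cv2.imwrite("pics/l1.png",cv2.resize(s[180:340,320:500],(720,640),interpolation=cv2.INTER_CUBIC)[:600,:,::-1])
cv2.imwrite("pics/l1s.png",s[:,:,::-1]);cv2.imwrite("pics/l1t.png",t[:,:,::-1])
```

```text
t 9.4 pos [ 647.43 -228.29  213.67] loc [ 109.6  -434.97  213.67] F [ 0.3 -0.6 -2.1] gap mm 18.3
 shift tool [ 13.74 436.22 -71.88]  rotvec tool [-2.   -0.03 -0.01]  shift in aligned [ 13.67 438.47 -56.6 ] F aligned printer [ 0.4 -0.5 -2.1]
```

View pics/l1.png

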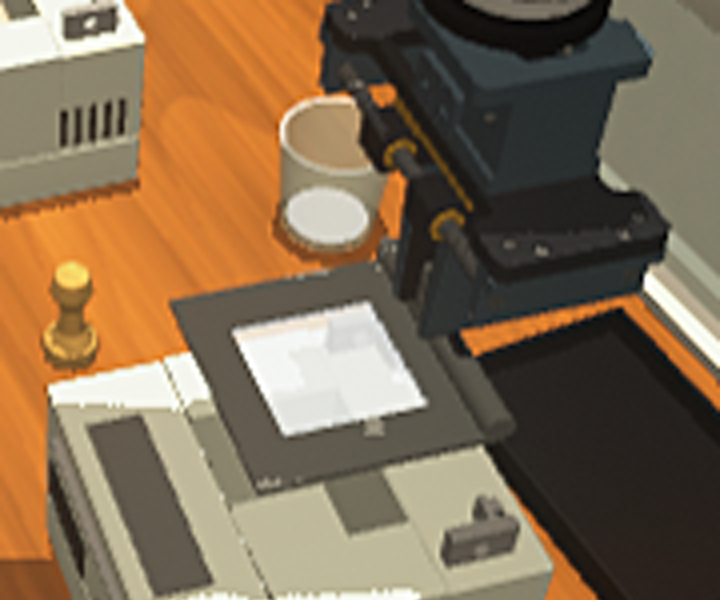

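The cover hangs in the grip with the pin flush, clear of the spare printer. I'll check its attitude from the panel corners at crop (172,300) and (258,492).

Run:
```python
from h import *
t=cv2.imread("pics/l1t.png"); cv2.imwrite("pics/l1tz.png",cv2.resize(t[150:280,340:460],(600,650)[:2],interpolation=cv2.INTER_CUBIC)[:600])
P["g"]=(sense()["position"][:2],-7.6)
for uv in((172,300),(258,492),(512,428)):
    u=((uv[0]+.5)/4-.5+320,(uv[1]+.5)/4-.5+180)
    for z in (193,198.3,203): print(z,loc("g",ray("side",u,z)).round(1))
```

```text
193 [-110.4   56.9  193. ]
198.3 [-112.4   52.1  198.3]
203 [-114.2   47.8  203. ]
193 [-113.   -64.9  193. ]
198.3 [-115.   -68.8  198.3]
203 [-116.7  -72.2  203. ]
193 [ 10.6 -61.4 193. ]
198.3 [  7.6 -65.3 198.3]
203 [  5.  -68.7 203. ]
```

View pics/l1tz.png

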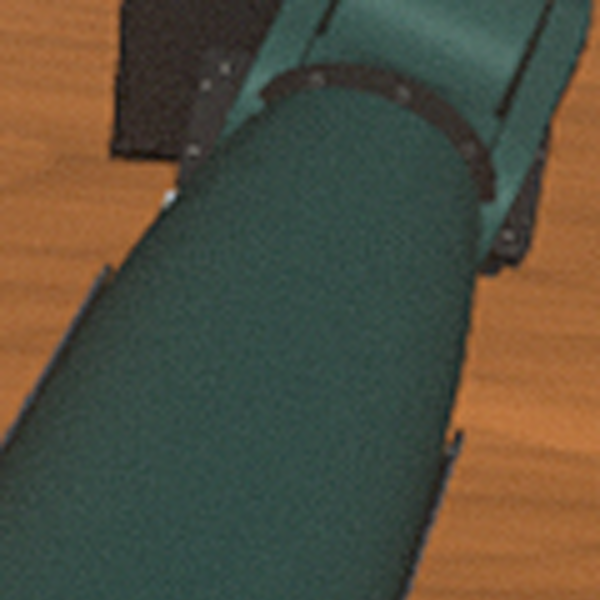

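Attitude agrees with the expected -6.5 mm y offset to about 2 mm and looks flat. Carrying it over the live printer, aiming at local x=58, which is in front of any possible back stop.

Request:
apply_moves:
  targets:
    - {"rotation": [-2, 0, 0], "xyz": [0, 0, 0], "fingers": -1}
    - {"rotation": [0, 0, 0], "xyz": [0, 15, -2], "fingers": -1}
    - {"rotation": [0, 0, 0], "xyz": [0, 30, -4], "fingers": -1}
    - {"rotation": [0, 0, 0], "xyz": [0, 35, -4], "fingers": -1}
    - {"rotation": [0, 0, 0], "xyz": [0, 35, -4], "fingers": -1}
    - {"rotation": [0, 0, 0], "xyz": [0, 35, -4], "fingers": -1}
    - {"rotation": [0, 0, 0], "xyz": [0, 35, -4], "fingers": -1}
    - {"rotation": [0, 0, 0], "xyz": [0, 35, -4], "fingers": -1}

```text
t: 10.5
position: [642.8, -4.8, 214.1]
tool_rot: [91.1, 90.0, 85.5]
wrist_force: [0.5, 0.0, -1.6]
finger_gap: 0.208
```

Request:
apply_moves:
  targets:
    - {"rotation": [0, 0, 0], "xyz": [0, 40, -4], "fingers": -1}
    - {"rotation": [0, 0, 0], "xyz": [0, 40, -4], "fingers": -1}
    - {"rotation": [0, 0, 0], "xyz": [0, 40, -4], "fingers": -1}
    - {"rotation": [0, 0, 0], "xyz": [0, 35, -4], "fingers": -1}
    - {"rotation": [0, 0, 0], "xyz": [0, 30, -4], "fingers": -1}
    - {"rotation": [0, 0, 0], "xyz": [0, 20, -3], "fingers": -1}
    - {"rotation": [0, 0, 0], "xyz": [0, 10, -2], "fingers": -1}
    - {"rotation": [0, 0, 0], "xyz": [0, 3, 0], "fingers": -1}

```text
t: 11.5
position: [639.5, 212.7, 214.0]
tool_rot: [-131.7, 90.0, -137.3]
wrist_force: [0.1, -1.2, -1.0]
finger_gap: 0.203
```

Request:
apply_moves:
  targets:
    - {"rotation": [0, 0, 0], "xyz": [0, 0, 0], "fingers": -1}
    - {"rotation": [0, 0, 0], "xyz": [5, 0, 0], "fingers": -1}
    - {"rotation": [0, 0, 0], "xyz": [5, 0, 0], "fingers": -1}
    - {"rotation": [0, 0, 0], "xyz": [5, 0, 0], "fingers": -1}
    - {"rotation": [0, 0, 0], "xyz": [5, 0, 0], "fingers": -1}
    - {"rotation": [0, 0, 0], "xyz": [3, 0, 0], "fingers": -1}
    - {"rotation": [0, 0, 0], "xyz": [0, 0, 0], "fingers": -1}
    - {"rotation": [0, 0, 0], "xyz": [0, 0, 0], "fingers": -1}

```text
t: 12.5
position: [639.7, 212.6, 191.2]
tool_rot: [20.7, 90.0, 15.1]
wrist_force: [-0.2, 0.5, -2.3]
finger_gap: 0.207
```

Run:
```python
from h import *
plan('live',(58,3.5,140))
s=get_image("side");t=get_image("top")
cv2.imwrite("pics/l2.png",cv2.resize(s[90:240,240:400],(640,600),interpolation=cv2.INTER_CUBIC)[:,:,::-1])
```

```text
t 12.5 pos [639.73 212.61 191.18] loc [ 58.91   3.07 191.18] F [-0.2  0.5 -2.3] gap mm 18.8
 shift tool [51.18  0.43 -0.92]  rotvec tool [ 0.    0.01 -0.  ]  shift in aligned [51.18  0.43 -0.91] F aligned printer [-0.3  0.5 -2.3]
```

View pics/l2.png

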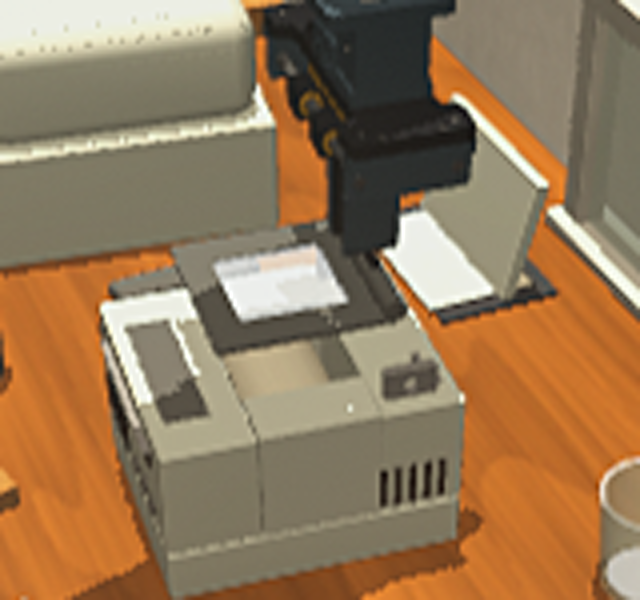

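The cover hovers over the roll printer. I'll lower it to just above the cheeks and check y clearance.

Request:
apply_moves:
  targets:
    - {"rotation": [0, 0, 0], "xyz": [5, 0.4, -0.9], "fingers": -1}
    - {"rotation": [0, 0, 0], "xyz": [6, 0, 0], "fingers": -1}
    - {"rotation": [0, 0, 0], "xyz": [6, 0, 0], "fingers": -1}
    - {"rotation": [0, 0, 0], "xyz": [6, 0, 0], "fingers": -1}
    - {"rotation": [0, 0, 0], "xyz": [4, 0, 0], "fingers": -1}
    - {"rotation": [0, 0, 0], "xyz": [2, 0, 0], "fingers": -1}
    - {"rotation": [0, 0, 0], "xyz": [0, 0, 0], "fingers": -1}
    - {"rotation": [0, 0, 0], "xyz": [0, 0, 0], "fingers": -1}

```text
t: 13.6
position: [638.9, 213.1, 162.2]
tool_rot: [19.8, 90.0, 14.2]
wrist_force: [-0.6, 0.3, -1.4]
finger_gap: 0.203
```

Run:
```python
from h import *
plan('live',(58,3.5,140))
s=get_image("side");t=get_image("top")
cv2.imwrite("pics/l3.png",cv2.resize(s[120:220,265:365],(600,600),interpolation=cv2.INTER_CUBIC)[:,:,::-1])
cv2.imwrite("pics/l3t.png",cv2.resize(t[160:270,195:295],(500,550),interpolation=cv2.INTER_CUBIC)[:,:,::-1])
```

```text
t 13.6 pos [638.89 213.09 162.24] loc [ 58.03   3.46 162.24] F [-0.6  0.3 -1.4] gap mm 18.5
 shift tool [22.24  0.03 -0.03]  rotvec tool [ 0.    0.02 -0.01]  shift in aligned [22.24  0.04 -0.03] F aligned printer [-0.6  0.3 -1.4]
```

View pics/l3.png

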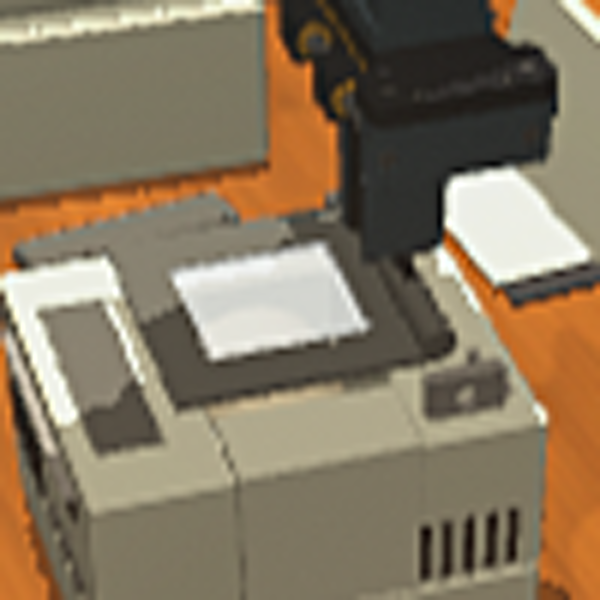

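View pics/l3t.png

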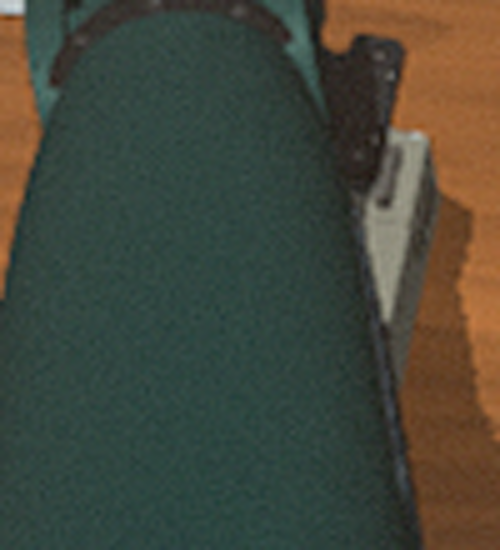

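Run:
```python
from h import *
for uv,z in(((180,410),146.8-4),((180,406),146.8),((437,340),151.3),((425,415),120),((425,370),140.5),((508,372),140.5)):
    u=((uv[0]+.5)/6-.5+265,(uv[1]+.5)/6-.5+120); print(uv,loc("live",ray("side",u,z)).round(1))
```

```text
(180, 410) [-54.  -64.2 142.8]
(180, 406) [-54.6 -66.7 146.8]
(437, 340) [ 57.5 -61.9 151.3]
(425, 415) [ 50.  -70.1 120. ]
(425, 370) [ 50.9 -66.3 140.5]
(508, 372) [ 83.3 -78.3 140.5]
```

Hand-picked pixels scatter by ±3 mm here, so I'll rely on the edge-fitted deck pose. I'll enter the cheeks slowly and check force.

Request:
apply_moves:
  targets:
    - {"rotation": [0, 0, 0], "xyz": [1, 0.5, 0], "fingers": -1}
    - {"rotation": [0, 0, 0], "xyz": [1, 0, 0], "fingers": -1}
    - {"rotation": [0, 0, 0], "xyz": [1, 0, 0], "fingers": -1}
    - {"rotation": [0, 0, 0], "xyz": [1, 0, 0], "fingers": -1}
    - {"rotation": [0, 0, 0], "xyz": [0.5, 0, 0], "fingers": -1}
    - {"rotation": [0, 0, 0], "xyz": [0, 0, 0], "fingers": -1}
    - {"rotation": [0, 0, 0], "xyz": [0, 0, 0], "fingers": -1}
    - {"rotation": [0, 0, 0], "xyz": [0, 0, 0], "fingers": -1}

```text
t: 14.7
position: [638.8, 213.5, 157.5]
tool_rot: [16.3, 90.0, 10.7]
wrist_force: [0.1, -0.3, -1.1]
finger_gap: 0.199
```

Request:
apply_moves:
  targets:
    - {"rotation": [0, 0, 0], "xyz": [1, 0, 0], "fingers": -1}
    - {"rotation": [0, 0, 0], "xyz": [1, 0, 0], "fingers": -1}
    - {"rotation": [0, 0, 0], "xyz": [1, 0, 0], "fingers": -1}
    - {"rotation": [0, 0, 0], "xyz": [0.5, 0, 0], "fingers": -1}
    - {"rotation": [0, 0, 0], "xyz": [0, 0, 0], "fingers": -1}
    - {"rotation": [0, 0, 0], "xyz": [0, 0, 0], "fingers": -1}
    - {"rotation": [0, 0, 0], "xyz": [0, 0, 0], "fingers": -1}
    - {"rotation": [0, 0, 0], "xyz": [0, 0, 0], "fingers": -1}

```text
t: 15.7
position: [638.8, 213.5, 154.0]
tool_rot: [-172.1, 90.0, -177.7]
wrist_force: [0.4, -0.3, -0.5]
finger_gap: 0.204
```

Run:
```python
from h import *
plan('live',(58,4,140))
s=get_image("side")
cv2.imwrite("pics/l4.png",cv2.resize(s[120:220,265:365],(600,600),interpolation=cv2.INTER_CUBIC)[:,:,::-1])
```

```text
t 15.7 pos [638.79 213.52 154.02] loc [ 57.88   3.89 154.02] F [ 0.4 -0.3 -0.5] gap mm 18.5
 shift tool [14.02  0.11  0.12]  rotvec tool [-0. -0.  0.]  shift in aligned [14.02  0.11  0.12] F aligned printer [ 0.4 -0.3 -0.5]
```

View pics/l4.png

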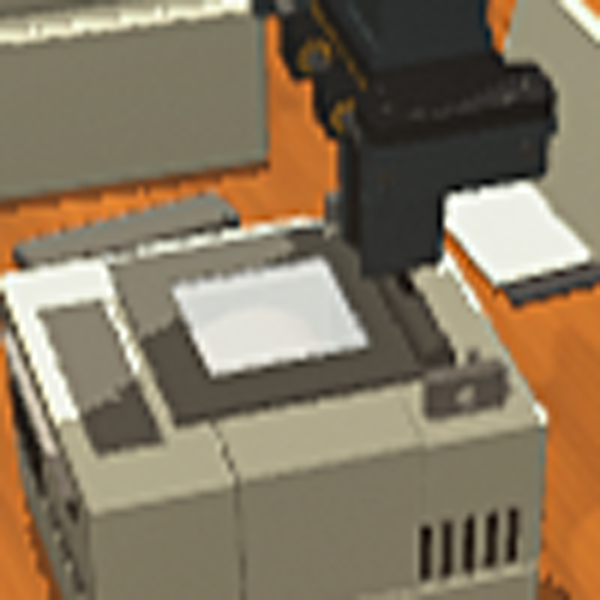

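The barrel end now sits inside the near cheek with no contact force. I'll continue down to just above the deck.

Request:
apply_moves:
  targets:
    - {"rotation": [0, 0, 0], "xyz": [2, 0, 0], "fingers": -1}
    - {"rotation": [0, 0, 0], "xyz": [2, 0, 0], "fingers": -1}
    - {"rotation": [0, 0, 0], "xyz": [2, 0, 0], "fingers": -1}
    - {"rotation": [0, 0, 0], "xyz": [2, 0, 0], "fingers": -1}
    - {"rotation": [0, 0, 0], "xyz": [2, 0, 0], "fingers": -1}
    - {"rotation": [0, 0, 0], "xyz": [2, 0, 0], "fingers": -1}
    - {"rotation": [0, 0, 0], "xyz": [1, 0, 0], "fingers": -1}
    - {"rotation": [0, 0, 0], "xyz": [0, 0, 0], "fingers": -1}

```text
t: 16.75
position: [638.8, 213.5, 141.0]
tool_rot: [-160.6, 90.0, -166.2]
wrist_force: [-0.0, -0.2, -0.1]
finger_gap: 0.204
```

Request:
apply_moves:
  targets:
    - {"rotation": [0, 0, 0], "xyz": [0.3, 0, 0], "fingers": -1}
    - {"rotation": [0, 0, 0], "xyz": [0.3, 0, 0], "fingers": -1}
    - {"rotation": [0, 0, 0], "xyz": [0.2, 0, 0], "fingers": -1}
    - {"rotation": [0, 0, 0], "xyz": [0.2, 0, 0], "fingers": -1}
    - {"rotation": [0, 0, 0], "xyz": [0, 0, 0], "fingers": -1}
    - {"rotation": [0, 0, 0], "xyz": [0, 0, 0], "fingers": -1}
    - {"rotation": [0, 0, 0], "xyz": [0, 0, 0], "fingers": -1}
    - {"rotation": [0, 0, 0], "xyz": [0, 0, 0], "fingers": -1}

```text
t: 17.75
position: [638.8, 213.5, 140.0]
tool_rot: [-171.8, 90.0, -177.4]
wrist_force: [-1.1, 0.1, -1.8]
finger_gap: 0.208
```

Run:
```python
from h import *
plan('live',(58,4,139.4))
```

```text
t 17.75 pos [638.82 213.55 140.04] loc [ 57.91   3.92 140.04] F [-1.1  0.1 -1.8] gap mm 18.9
 shift tool [0.64 0.08 0.09]  rotvec tool [-0. -0.  0.]  shift in aligned [0.64 0.08 0.09] F aligned printer [-1.1 -0.  -1.8]
```

0.6 mm above the deck, no contact yet. Sliding +x towards the back stops.

Request:
apply_moves:
  targets:
    - {"rotation": [0, 0, 0], "xyz": [0, 0, 0.8], "fingers": -1}
    - {"rotation": [0, 0, 0], "xyz": [0, 0, 0.8], "fingers": -1}
    - {"rotation": [0, 0, 0], "xyz": [0, 0, 0.8], "fingers": -1}
    - {"rotation": [0, 0, 0], "xyz": [0, 0, 0.8], "fingers": -1}
    - {"rotation": [0, 0, 0], "xyz": [0, 0, 0.8], "fingers": -1}
    - {"rotation": [0, 0, 0], "xyz": [0, 0, 0], "fingers": -1}
    - {"rotation": [0, 0, 0], "xyz": [0, 0, 0], "fingers": -1}
    - {"rotation": [0, 0, 0], "xyz": [0, 0, 0], "fingers": -1}

```text
t: 18.75
position: [642.7, 213.1, 140.0]
tool_rot: [-156.4, 90.0, -162.0]
wrist_force: [-0.1, 0.6, -1.7]
finger_gap: 0.205
```

Request:
apply_moves:
  targets:
    - {"rotation": [0, 0, 0], "xyz": [0, 0, 0.5], "fingers": -1}
    - {"rotation": [0, 0, 0], "xyz": [0, 0, 0.5], "fingers": -1}
    - {"rotation": [0, 0, 0], "xyz": [0, 0, 0.5], "fingers": -1}
    - {"rotation": [0, 0, 0], "xyz": [0, 0, 0.5], "fingers": -1}
    - {"rotation": [0, 0, 0], "xyz": [0, 0, 0], "fingers": -1}
    - {"rotation": [0, 0, 0], "xyz": [0, 0, 0], "fingers": -1}
    - {"rotation": [0, 0, 0], "xyz": [0, 0, 0], "fingers": -1}
    - {"rotation": [0, 0, 0], "xyz": [0, 0, 0], "fingers": -1}

```text
t: 19.75
position: [644.8, 213.0, 140.1]
tool_rot: [30.7, 90.0, 25.1]
wrist_force: [0.5, -0.2, -1.8]
finger_gap: 0.204
```

Run:
```python
from h import *
plan('live',(58,4,139.4))
```

```text
t 19.75 pos [644.79 212.97 140.06] loc [ 63.91   3.93 140.06] F [ 0.5 -0.2 -1.8] gap mm 18.6
 shift tool [ 0.66  0.07 -5.91]  rotvec tool [ 0.  0. -0.]  shift in aligned [ 0.66  0.07 -5.91] F aligned printer [ 0.5 -0.2 -1.8]
```

Request:
apply_moves:
  targets:
    - {"rotation": [0, 0, 0], "xyz": [0, 0, 0.4], "fingers": -1}
    - {"rotation": [0, 0, 0], "xyz": [0, 0, 0.4], "fingers": -1}
    - {"rotation": [0, 0, 0], "xyz": [0, 0, 0.4], "fingers": -1}
    - {"rotation": [0, 0, 0], "xyz": [0, 0, 0.4], "fingers": -1}
    - {"rotation": [0, 0, 0], "xyz": [0, 0, 0.4], "fingers": -1}
    - {"rotation": [0, 0, 0], "xyz": [0, 0, 0], "fingers": -1}
    - {"rotation": [0, 0, 0], "xyz": [0, 0, 0], "fingers": -1}
    - {"rotation": [0, 0, 0], "xyz": [0, 0, 0], "fingers": -1}

```text
t: 20.75
position: [646.8, 212.8, 140.0]
tool_rot: [-148.3, 90.0, -153.9]
wrist_force: [-0.9, -0.3, -1.0]
finger_gap: 0.204
```

Request:
apply_moves:
  targets:
    - {"rotation": [0, 0, 0], "xyz": [0, 0, 0.3], "fingers": -1}
    - {"rotation": [0, 0, 0], "xyz": [0, 0, 0.3], "fingers": -1}
    - {"rotation": [0, 0, 0], "xyz": [0, 0, 0.3], "fingers": -1}
    - {"rotation": [0, 0, 0], "xyz": [0, 0, 0.3], "fingers": -1}
    - {"rotation": [0, 0, 0], "xyz": [0, 0, 0.3], "fingers": -1}
    - {"rotation": [0, 0, 0], "xyz": [0, 0, 0], "fingers": -1}
    - {"rotation": [0, 0, 0], "xyz": [0, 0, 0], "fingers": -1}
    - {"rotation": [0, 0, 0], "xyz": [0, 0, 0], "fingers": -1}

```text
t: 21.75
position: [648.3, 212.6, 140.0]
tool_rot: [-131.6, 90.0, -137.2]
wrist_force: [0.8, -0.2, -0.9]
finger_gap: 0.206
```

Request:
apply_moves:
  targets:
    - {"rotation": [0, 0, 0], "xyz": [0, 0, 0.3], "fingers": -1}
    - {"rotation": [0, 0, 0], "xyz": [0, 0, 0.3], "fingers": -1}
    - {"rotation": [0, 0, 0], "xyz": [0, 0, 0.3], "fingers": -1}
    - {"rotation": [0, 0, 0], "xyz": [0, 0, 0.3], "fingers": -1}
    - {"rotation": [0, 0, 0], "xyz": [0, 0, 0.3], "fingers": -1}
    - {"rotation": [0, 0, 0], "xyz": [0, 0, 0], "fingers": -1}
    - {"rotation": [0, 0, 0], "xyz": [0, 0, 0], "fingers": -1}
    - {"rotation": [0, 0, 0], "xyz": [0, 0, 0], "fingers": -1}

```text
t: 22.75
position: [649.2, 212.5, 139.9]
tool_rot: [-169.8, 89.9, -175.4]
wrist_force: [-5.4, 0.6, 2.4]
finger_gap: 0.205
```

Contact with the back stop felt (Fx ≈ -5 N, motion stopped) at TCP x≈649. I'll back off to the axis (0.8 mm ahead) and lower onto the deck lightly.

Request:
apply_moves:
  targets:
    - {"rotation": [0, 0, 0], "xyz": [0, 0, -0.7], "fingers": -1}
    - {"rotation": [0, 0, 0], "xyz": [0, 0, -0.7], "fingers": -1}
    - {"rotation": [0, 0, 0], "xyz": [0, 0, 0], "fingers": -1}
    - {"rotation": [0, 0, 0], "xyz": [0.2, 0, 0], "fingers": -1}
    - {"rotation": [0, 0, 0], "xyz": [0.2, 0, 0], "fingers": -1}
    - {"rotation": [0, 0, 0], "xyz": [0.2, 0, 0], "fingers": -1}
    - {"rotation": [0, 0, 0], "xyz": [0, 0, 0], "fingers": -1}
    - {"rotation": [0, 0, 0], "xyz": [0, 0, 0], "fingers": -1}

```text
t: 23.75
position: [648.5, 212.6, 139.6]
tool_rot: [13.8, 90.0, 8.2]
wrist_force: [0.9, 1.0, 1.3]
finger_gap: 0.205
```

Run:
```python
from h import *
plan('live',(67.5,4,139.4))
```

```text
t 23.75 pos [648.49 212.6  139.56] loc [ 67.63   3.92 139.56] F [0.9 1.  1.3] gap mm 18.6
 shift tool [ 0.16  0.08 -0.13]  rotvec tool [-0.    0.01 -0.  ]  shift in aligned [ 0.16  0.08 -0.13] F aligned printer [0.8 1.1 1.3]
```

Request:
apply_moves:
  targets:
    - {"rotation": [0, 0, 0], "xyz": [0, 0.8, 0], "fingers": -1}
    - {"rotation": [0, 0, 0], "xyz": [0, 0.8, 0], "fingers": -1}
    - {"rotation": [0, 0, 0], "xyz": [0, 0.8, 0], "fingers": -1}
    - {"rotation": [0, 0, 0], "xyz": [0, 0.6, 0], "fingers": -1}
    - {"rotation": [0, 0, 0], "xyz": [0, 0.4, 0], "fingers": -1}
    - {"rotation": [0, 0, 0], "xyz": [0, 0.4, 0], "fingers": -1}
    - {"rotation": [0, 0, 0], "xyz": [0, 0.2, 0], "fingers": -1}
    - {"rotation": [0, 0, 0], "xyz": [0, 0, 0], "fingers": -1}

```text
t: 24.75
position: [648.8, 216.6, 139.5]
tool_rot: [50.3, 90.0, 44.7]
wrist_force: [0.7, -0.8, 1.1]
finger_gap: 0.201
```

Request:
apply_moves:
  targets:
    - {"rotation": [0, 0, 0], "xyz": [0, 0.3, 0], "fingers": -1}
    - {"rotation": [0, 0, 0], "xyz": [0, 0.3, 0], "fingers": -1}
    - {"rotation": [0, 0, 0], "xyz": [0, 0.3, 0], "fingers": -1}
    - {"rotation": [0, 0, 0], "xyz": [0, 0.3, 0], "fingers": -1}
    - {"rotation": [0, 0, 0], "xyz": [0, 0.3, 0], "fingers": -1}
    - {"rotation": [0, 0, 0], "xyz": [0, 0.3, 0], "fingers": -1}
    - {"rotation": [0, 0, 0], "xyz": [0, 0, 0], "fingers": -1}
    - {"rotation": [0, 0, 0], "xyz": [0, 0, 0], "fingers": -1}

```text
t: 25.75
position: [648.9, 218.4, 139.4]
tool_rot: [76.8, 90.0, 71.2]
wrist_force: [0.1, -0.5, 1.7]
finger_gap: 0.204
```

Run:
```python
from h import *
plan('live',(67.5,13.5,139.4))
```

```text
t 25.75 pos [648.94 218.4  139.44] loc [ 67.51   9.74 139.44] F [ 0.1 -0.5  1.7] gap mm 18.5
 shift tool [ 0.04  3.76 -0.01]  rotvec tool [-0.  0. -0.]  shift in aligned [ 0.04  3.76 -0.01] F aligned printer [ 0.1 -0.5  1.7]
```

No resistance with the stub tip about 2 mm past the cheek face, so it's in the hole. On to the shoulder.

Request:
apply_moves:
  targets:
    - {"rotation": [0, 0, 0], "xyz": [0, 0.4, 0], "fingers": -1}
    - {"rotation": [0, 0, 0], "xyz": [0, 0.4, 0], "fingers": -1}
    - {"rotation": [0, 0, 0], "xyz": [0, 0.4, 0], "fingers": -1}
    - {"rotation": [0, 0, 0], "xyz": [0, 0.4, 0], "fingers": -1}
    - {"rotation": [0, 0, 0], "xyz": [0, 0.4, 0], "fingers": -1}
    - {"rotation": [0, 0, 0], "xyz": [0, 0.4, 0], "fingers": -1}
    - {"rotation": [0, 0, 0], "xyz": [0, 0, 0], "fingers": -1}
    - {"rotation": [0, 0, 0], "xyz": [0, 0, 0], "fingers": -1}

```text
t: 26.75
position: [649.2, 220.8, 139.5]
tool_rot: [61.8, 90.0, 56.2]
wrist_force: [0.1, 0.2, 1.3]
finger_gap: 0.204
```

Request:
apply_moves:
  targets:
    - {"rotation": [0, 0, 0], "xyz": [0, 0.3, 0], "fingers": -1}
    - {"rotation": [0, 0, 0], "xyz": [0, 0.3, 0], "fingers": -1}
    - {"rotation": [0, 0, 0], "xyz": [0, 0.3, 0], "fingers": -1}
    - {"rotation": [0, 0, 0], "xyz": [0, 0.3, 0], "fingers": -1}
    - {"rotation": [0, 0, 0], "xyz": [0, 0, 0], "fingers": -1}
    - {"rotation": [0, 0, 0], "xyz": [0, 0, 0], "fingers": -1}
    - {"rotation": [0, 0, 0], "xyz": [0, 0, 0], "fingers": -1}
    - {"rotation": [0, 0, 0], "xyz": [0, 0, 0], "fingers": -1}

```text
t: 27.75
position: [649.3, 222.0, 139.4]
tool_rot: [60.0, 90.0, 54.4]
wrist_force: [0.5, -0.6, 1.9]
finger_gap: 0.204
```

Run:
```python
from h import *
plan('live',(67.5,13.5,139.4))
```

```text
t 27.75 pos [649.3  221.99 139.45] loc [ 67.52  13.34 139.45] F [ 0.5 -0.6  1.9] gap mm 18.5
 shift tool [ 0.05  0.16 -0.02]  rotvec tool [ 0.  0. -0.]  shift in aligned [ 0.05  0.16 -0.02] F aligned printer [ 0.5 -0.5  1.9]
```

Request:
apply_moves:
  targets:
    - {"rotation": [0, 0, 0], "xyz": [0, 0.3, 0], "fingers": -1}
    - {"rotation": [0, 0, 0], "xyz": [0, 0.3, 0], "fingers": -1}
    - {"rotation": [0, 0, 0], "xyz": [0, 0.3, 0], "fingers": -1}
    - {"rotation": [0, 0, 0], "xyz": [0, 0.3, 0], "fingers": -1}
    - {"rotation": [0, 0, 0], "xyz": [0, 0, 0], "fingers": -1}
    - {"rotation": [0, 0, 0], "xyz": [0, 0, 0], "fingers": -1}
    - {"rotation": [0, 0, 0], "xyz": [0, 0, 0], "fingers": -1}
    - {"rotation": [0, 0, 0], "xyz": [0, 0, 0], "fingers": -1}

```text
t: 28.75
position: [649.4, 223.2, 139.4]
tool_rot: [81.4, 90.0, 75.8]
wrist_force: [-0.2, 0.3, 1.3]
finger_gap: 0.203
```

Run:
```python
from h import *
plan('live',(67.5,13.5,139.4))
s=get_image("side")
cv2.imwrite("pics/f1.png",cv2.resize(s[120:220,265:365],(600,600),interpolation=cv2.INTER_CUBIC)[:,:,::-1])
```

```text
t 28.75 pos [649.41 223.18 139.43] loc [ 67.51  14.53 139.43] F [-0.2  0.3  1.3] gap mm 18.5
 shift tool [ 0.03 -1.03 -0.01]  rotvec tool [-0.  0. -0.]  shift in aligned [ 0.03 -1.03 -0.01] F aligned printer [-0.2  0.3  1.3]
```

View pics/f1.png

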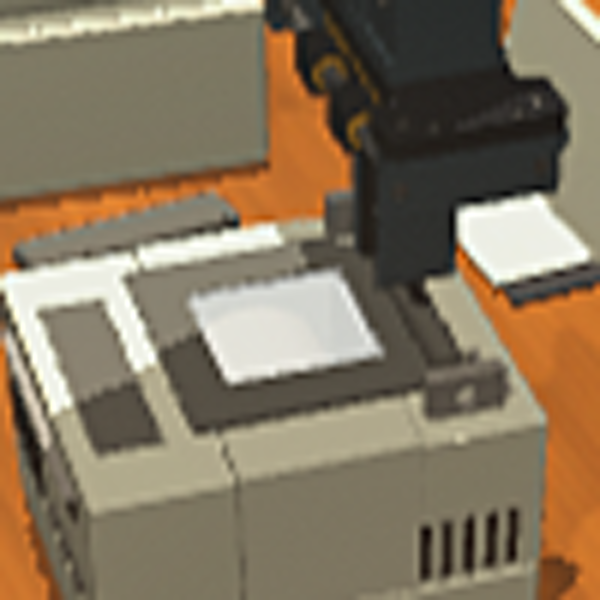

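The cover lies flat on the deck and the far end is by the far cheek. There is no shoulder contact yet, and the top view put the printer about 1 mm further +y. Continuing in small steps.

Request:
apply_moves:
  targets:
    - {"rotation": [0, 0, 0], "xyz": [0, 0.3, 0], "fingers": -1}
    - {"rotation": [0, 0, 0], "xyz": [0, 0.3, 0], "fingers": -1}
    - {"rotation": [0, 0, 0], "xyz": [0, 0.3, 0], "fingers": -1}
    - {"rotation": [0, 0, 0], "xyz": [0, 0.3, 0], "fingers": -1}
    - {"rotation": [0, 0, 0], "xyz": [0, 0, 0], "fingers": -1}
    - {"rotation": [0, 0, 0], "xyz": [0, 0, 0], "fingers": -1}
    - {"rotation": [0, 0, 0], "xyz": [0, 0, 0], "fingers": -1}
    - {"rotation": [0, 0, 0], "xyz": [0, 0, 0], "fingers": -1}

```text
t: 29.8
position: [649.5, 224.4, 139.4]
tool_rot: [36.1, 90.0, 30.5]
wrist_force: [0.8, -1.1, 0.9]
finger_gap: 0.202
```

Request:
apply_moves:
  targets:
    - {"rotation": [0, 0, 0], "xyz": [0, 0.3, 0], "fingers": -1}
    - {"rotation": [0, 0, 0], "xyz": [0, 0.3, 0], "fingers": -1}
    - {"rotation": [0, 0, 0], "xyz": [0, 0.3, 0], "fingers": -1}
    - {"rotation": [0, 0, 0], "xyz": [0, 0.3, 0], "fingers": -1}
    - {"rotation": [0, 0, 0], "xyz": [0, 0, 0], "fingers": -1}
    - {"rotation": [0, 0, 0], "xyz": [0, 0, 0], "fingers": -1}
    - {"rotation": [0, 0, 0], "xyz": [0, 0, 0], "fingers": -1}
    - {"rotation": [0, 0, 0], "xyz": [0, 0, 0], "fingers": -1}

```text
t: 30.8
position: [649.5, 224.5, 139.4]
tool_rot: [-105.8, 89.9, -111.4]
wrist_force: [-0.1, -10.4, 4.6]
finger_gap: 0.205
```

Run:
```python
from h import *
plan('live',(67.5,13.5,139.4))
```

```text
t 30.8 pos [649.53 224.5  139.41] loc [ 67.51  15.86 139.41] F [ -0.1 -10.4   4.6] gap mm 18.6
 shift tool [ 0.01 -2.36 -0.01]  rotvec tool [ 0.   -0.03  0.09]  shift in aligned [ 0.01 -2.36 -0.01] F aligned printer [  0.9 -10.3   4.6]
```

Shoulder contact felt at about 10 N. It came 2.3 mm beyond the deck-based estimate, which matches the +2.3 mm bracket offset seen earlier from the holes. I'll ease the preload and let the pin out slowly.

Request:
apply_moves:
  targets:
    - {"rotation": [0, 0, 0], "xyz": [0, -0.5, 0], "fingers": -1}
    - {"rotation": [0, 0, 0], "xyz": [0, -0.3, 0], "fingers": -1}
    - {"rotation": [0, 0, 0], "xyz": [0, 0, 0], "fingers": -0.55}
    - {"rotation": [0, 0, 0], "xyz": [0, 0, 0], "fingers": -0.45}
    - {"rotation": [0, 0, 0], "xyz": [0, 0, 0], "fingers": -0.35}
    - {"rotation": [0, 0, 0], "xyz": [0, 0, 0], "fingers": -0.25}
    - {"rotation": [0, 0, 0], "xyz": [0, 0, 0], "fingers": -0.15}
    - {"rotation": [0, 0, 0], "xyz": [0, 0, 0], "fingers": -0.05}

```text
t: 31.8
position: [649.5, 224.1, 139.4]
tool_rot: [-104.5, 89.9, -110.1]
wrist_force: [0.0, -8.1, 2.3]
finger_gap: 0.475
```

Request:
apply_moves:
  targets:
    - {"rotation": [0, 0, 0], "xyz": [0, 0, 0], "fingers": 0.05}
    - {"rotation": [0, 0, 0], "xyz": [0, 0, 0], "fingers": 0.15}
    - {"rotation": [0, 0, 0], "xyz": [0, 0, 0], "fingers": 0.25}
    - {"rotation": [0, 0, 0], "xyz": [0, 0, 0], "fingers": 0.35}
    - {"rotation": [0, 0, 0], "xyz": [0, 0, 0], "fingers": 0.45}
    - {"rotation": [0, 0, 0], "xyz": [0, 0, 0], "fingers": 0.45}
    - {"rotation": [0, 0, 0], "xyz": [0, 0, 0], "fingers": 0.45}
    - {"rotation": [0, 0, 0], "xyz": [0, 0, 0], "fingers": 0.45}

```text
t: 32.8
position: [649.6, 224.8, 139.4]
tool_rot: [67.2, 90.0, 61.6]
wrist_force: [-0.8, -0.0, -0.4]
finger_gap: 0.726
```

Run:
```python
from h import *
plan('live',(67.5,13.5,139.4))
s=get_image("side")
cv2.imwrite("pics/f2.png",cv2.resize(s[120:220,265:365],(600,600),interpolation=cv2.INTER_CUBIC)[:,:,::-1])
```

```text
t 32.8 pos [649.56 224.81 139.44] loc [ 67.5   16.17 139.44] F [-0.8 -0.  -0.4] gap mm 66.0
 shift tool [ 0.04 -2.67 -0.  ]  rotvec tool [-0.  0. -0.]  shift in aligned [ 0.04 -2.67 -0.  ] F aligned printer [-0.7 -0.1 -0.4]
```

View pics/f2.png

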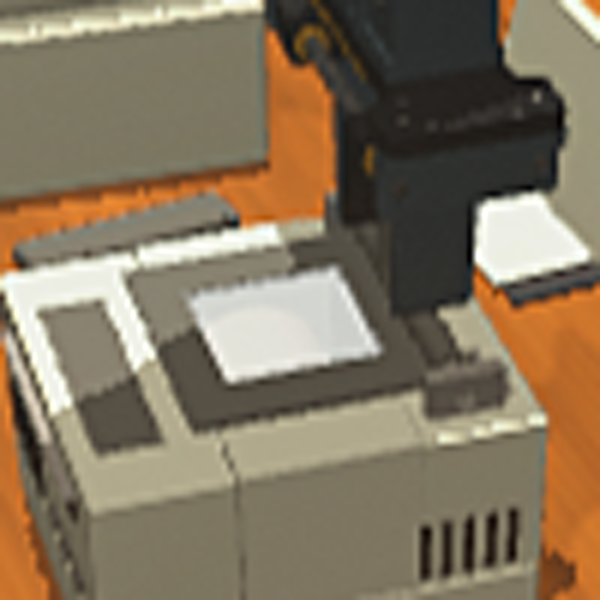

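The force is zero and the near cheek's hole at (465,397) now looks filled by the nose. Lifting straight out.

Request:
apply_moves:
  targets:
    - {"rotation": [0, 0, 0], "xyz": [-3, 0, 0], "fingers": 0.45}
    - {"rotation": [0, 0, 0], "xyz": [-8, 0, 0], "fingers": 0.45}
    - {"rotation": [0, 0, 0], "xyz": [-12, 0, 0], "fingers": 0.45}
    - {"rotation": [0, 0, 0], "xyz": [-15, 0, 0], "fingers": 0.45}
    - {"rotation": [0, 0, 0], "xyz": [-20, 0, 0], "fingers": 0.45}
    - {"rotation": [0, 0, 0], "xyz": [-25, 0, 0], "fingers": 0.45}
    - {"rotation": [0, 0, 0], "xyz": [-25, 0, 0], "fingers": 0.45}
    - {"rotation": [0, 0, 0], "xyz": [-15, 0, 0], "fingers": 0.45}

```text
t: 33.85
position: [650.0, 224.9, 264.9]
tool_rot: [22.5, 89.9, 16.9]
wrist_force: [-0.9, 0.0, 1.6]
finger_gap: 0.726
```

Request:
apply_moves:
  targets:
    - {"rotation": [0, 0, 0], "xyz": [0, -25, -10], "fingers": 0.45}
    - {"rotation": [0, 0, 0], "xyz": [0, -35, -10], "fingers": 0.45}
    - {"rotation": [0, 0, 0], "xyz": [0, -40, -10], "fingers": 0.45}
    - {"rotation": [0, 0, 0], "xyz": [0, -40, 0], "fingers": 0.45}
    - {"rotation": [0, 0, 0], "xyz": [0, -40, 0], "fingers": 0.45}
    - {"rotation": [0, 0, 0], "xyz": [0, -40, 0], "fingers": 0.45}
    - {"rotation": [0, 0, 0], "xyz": [0, -20, 0], "fingers": 0.45}
    - {"rotation": [0, 0, 0], "xyz": [0, 0, 0], "fingers": 0.45}

```text
t: 34.85
position: [596.3, -11.9, 262.7]
tool_rot: [42.8, 90.0, 37.1]
wrist_force: [-0.5, 1.0, 0.2]
finger_gap: 0.73
```

Run:
```python
from h import *
plan('live',(67.5,13.5,139.4))
s=get_image("side");t=get_image("top")
cv2.imwrite("pics/f3.png",cv2.resize(s[130:220,265:365],(800,720),interpolation=cv2.INTER_CUBIC)[:600,:,::-1])
cv2.imwrite("pics/f3t.png",cv2.resize(t[165:265,200:290],(540,600),interpolation=cv2.INTER_CUBIC)[:,:,::-1])
cv2.imwrite("pics/f3full.png",t[:,:,::-1]);cv2.imwrite("pics/f3fulls.png",s[:,:,::-1])
```

```text
t 34.85 pos [596.27 -11.85 262.66] loc [  37.57 -224.56  262.66] F [-0.5  1.   0.2] gap mm 66.4
 shift tool [123.28 238.09  29.55]  rotvec tool [-0.09  0.01 -0.01]  shift in aligned [123.26 238.06  29.93] F aligned printer [-0.6  1.   0.2]
```

View pics/f3.png

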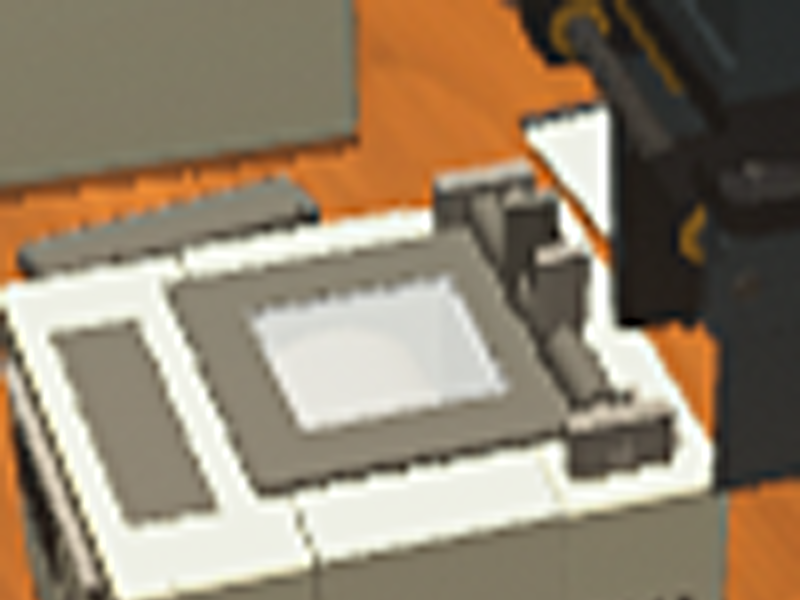

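View pics/f3t.png

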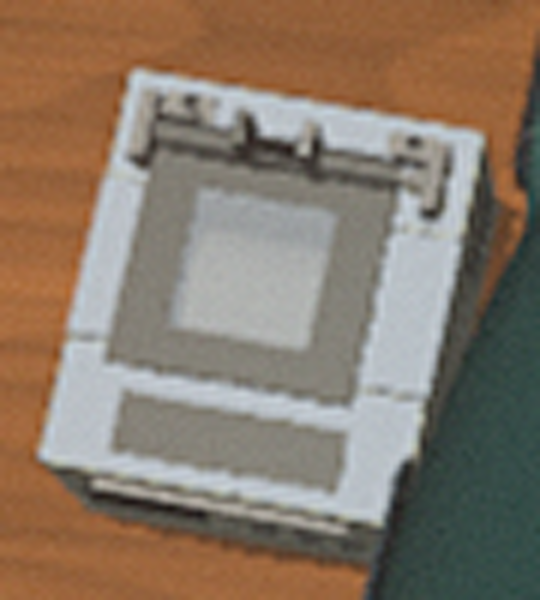

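The cover sits flat over the roll, between the cheeks. Tab and lug are spread (11.3 px against 10.8 px on the spare at the start) and the nose shows in the near cheek's hole. One numeric check of pose and squareness from the panel edges.

Run:
```python
from h import *
g=cv2.cvtColor(cv2.imread("pics/f3full.png"),cv2.COLOR_BGR2GRAY)
f=lambda p,s,o:((p[0]+.5)/s-.5+o[0],(p[1]+.5)/s-.5+o[1])
c=[f(p,6,(200,165)) for p in((106,362),(353,405))]
s=cv2.cvtColor(cv2.imread("pics/f3fulls.png"),cv2.COLOR_BGR2GRAY)
cs=[f(p,8,(265,130)) for p in((168,288),(258,490))]
for cam,im,q in(("top",g,c),("side",s,cs)):
    l=edge(im,*q,w=1.5); k=[l[0]+l[1]*(np.dot(np.array(p)-l[0],l[1])) for p in q]
    W=[loc("live",ray(cam,p,124)) for p in k]; d=W[0]-W[1]
    print(cam,[x.round(1) for x in W],"len",np.hypot(*d[:2]).round(1),"yaw rel",np.degrees(np.arctan2(-d[0],d[1])).round(2),"mid y",((W[0]+W[1])/2)[1].round(1))
for cam in("top","side"):
    a,b=[cv2.imread(f"pics/{x}") for x in({"top":("top0.png","f3full.png"),"side":("side0.png","f3fulls.png")}[cam])]
    m=(cv2.absdiff(a,b).max(2)>50).astype('uint8');m=cv2.morphologyEx(m,cv2.MORPH_OPEN,np.ones((3,3)))
    n,_,st,_=cv2.connectedComponentsWithStats(m);print(cam,[x.tolist() for x in st[1:] if x[4]>25])
```

```text
top [array([-47.9,  66.5, 124. ]), array([-47.8, -53.1, 124. ])] len 119.6 yaw rel 0.04 mid y 6.7
side [array([-47.8,  61.3, 124. ]), array([-48. , -53.9, 124. ])] len 115.2 yaw rel -0.13 mid y 3.7
top [[234, 139, 128, 251, 19301], [226, 185, 41, 22, 556], [219, 196, 12, 26, 175], [371, 198, 53, 49, 1298], [253, 210, 5, 11, 39], [264, 243, 5, 10, 31], [0, 270, 233, 210, 18952], [201, 382, 66, 20, 654], [332, 391, 14, 11, 90], [205, 406, 6, 6, 29], [183, 414, 71, 62, 1664], [350, 418, 4, 8, 29], [327, 443, 25, 37, 385]]
side [[0, 0, 89, 186, 7122], [87, 0, 69, 90, 2000], [185, 0, 7, 5, 26], [216, 0, 13, 23, 217], [228, 0, 176, 90, 9822], [0, 29, 33, 19, 412], [119, 41, 7, 15, 56], [112, 58, 25, 25, 335], [325, 91, 70, 100, 3967], [84, 148, 103, 131, 6866], [286, 159, 56, 33, 1026], [68, 200, 13, 37, 182], [59, 202, 7, 23, 74], [47, 205, 13, 20, 130], [0, 240, 32, 7, 156], [334, 246, 8, 6, 41], [341, 247, 27, 26, 467], [144, 266, 188, 117, 9408], [359, 267, 80, 57, 2773], [0, 293, 73, 23, 581], [0, 317, 28, 73, 1496], [108, 387, 28, 13, 137], [55, 404, 26, 10, 161]]
```

```bash
python3 -c "
from workcell import *
print(job_done())"
```

```text
the job is handed in; nothing more can be done
None
```

The cover is off the empty printer and refitted over the roll on the other one, and the job is handed in at about 35 s of the 51 s allowed. The interface gives no verdict, so what follows is my own checks.

**What I did:** I pinched tab and lug together until the gap read 18.5 mm (19 mm means fully drawn) and lifted the cover clear. I lowered it between the live printer's cheeks and slid it back until it touched the back stop (about 5 N). Then I moved it forward to the hinge axis and slid the stub in until its shoulder met the cheek (about 10 N). I let the pin out slowly and withdrew. The highest wrist force read at the end of a move was about 11 N.

**Last checks:**

| Check | Result | Allowed |
|---|---|---|
| Cover x on the live printer | about 66 mm | 55.5 to 76.5 mm |
| Cover y (top view) | 6.7 mm | 4.5 to 9 mm |
| Squareness | within about 0.15° | 0.06 rad (3.4°) |
| Pin | tab and lug spread as at the start, nose seen in its hole | out to within 3 mm |
| Force on the arm | about zero | touching nothing |

**What disagreed or was not measured:**
- The side view's edge fit gave y as 3.7 mm. It measured the 120 mm panel edge as 115 mm, so I trusted the top view and the felt contact instead.
- The shoulder contact came 2.3 mm further along y than the deck outline predicted. An offset like that also showed in the side-view positions of the cheek holes.
- Flatness and height were judged only from the pictures and the gripper height.
- I saw no bystander displaced, but I did not measure them. The picture comparison flagged a small change near the stamp, probably the arm's shadow.

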